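Bar the bottles, free the sagging bolt, hold the gate ajar

TASK

First lay the loose retaining bar across the bottle pen, rib side up, seated in the two notched saddles behind the gate, and let go of it. Then open the gate's barrel bolt: it sags, so its nose has dropped behind the bent lip of the keeper and must be lifted over the lip by its knob while you pull it clear; swing the gate towards you and hold it ajar at about 30 degrees against its closing spring. Finish while still holding it there, with the bar still lying in its saddles and the glassware in the pen left standing where it is.

Things in the scene. Friction and masses are not known exactly. Their poses are not given: they have to be found in the camera images.
- pen: low bottle pen fixed on the worktop, 245 x 270 mm, clear walls 75 mm high, gate in front. Origin on its middle line at worktop level; x from gate to rear wall, y left, z up. In its frame: shut gate (10 mm thick, 90 mm high) at x = -95 mm; latch post y = -90 to -125 mm, 118 mm high; hinge post y = 119 mm, 100 mm high; rear wall x = 102 mm; glassware at x = 66 mm
- saddle_left (a point): middle of the notch floor of the left saddle, 75 mm above the worktop, at pen x = -27, y = 118 mm. Each saddle is an aluminium block, 24 mm long in y, with a notch open at the top that runs along the pen's y: 28 mm wide, 12 mm deep
- saddle_right (a point): the same on the right saddle, at pen x = -27, y = -118 mm
- bar: loose flat aluminium retaining bar, 270 mm long (its own y), 20 mm wide (x), 12 mm thick, about 0.25 kg, lying on the worktop to the left of the pen. A grip rib 70 mm long (y) and 16 mm wide (x) stands on the middle of its top, up to 28 mm above the underside. Origin at the centre of the underside, z up through the rib
- gate (a joint): gate angle in rad: 0 shut, grows as the free edge swings towards the robot, at most 1.2. A spring shuts it (about 0.2 N m at 0, 0.4 N m at 0.5 rad). It cannot turn more than a few hundredths of a rad until the bolt is clear of the keeper
- gate_leaf: the gate: aluminium frame with clear panel, 178 mm wide, 10 mm thick, 12 to 90 mm above the worktop; carries the bolt on its front. Origin on the hinge axis at worktop level; the leaf runs along its own -y. At gate 0 its axes are the pen's; it turns clockwise seen from above as it opens
- gate_hinge (a point): a point on the gate's vertical hinge axis, 120 mm above the worktop, at pen x = -95, y = +100 mm
- barrel (a joint): tip-up angle in rad of the sagging barrel that carries the bolt: 0 as it hangs by its weight, grows as the knob is lifted, at most 0.2. It turns about one screw on the front of the gate, 30 mm from the hinge axis along the leaf, 85 mm above the worktop. Lifting takes about 2 N at the knob
- bolt (a joint): how far the bolt is drawn, in m: 0 shot to 0.045 fully drawn, sliding along the gate towards the hinge (pen's +y when shut), 1 to 2 N friction. Unlifted, the nose catches on the lip at about 0.013; it passes freely with the barrel tipped up 0.07 rad or more (knob, 120 mm from the screw at bolt 0, raised 9 mm); it is clear of lip and hoop from 0.030 on
- knob (a point): middle of the grip of the bolt's upright dark steel knob, a cylinder 16 mm across with a 20 mm rim at the top; knob from 14 mm below to 12 mm above this point. Bolt shot: it stands 150 mm from the hinge axis along the leaf, 18 mm in front of the leaf's middle plane, nearly upright, some 120 mm above the worktop. The gate's top is 30 mm lower
- keeper (a point): top of the lip of the bent steel keeper on the front of the latch post, under the bolt. Floor 55 mm above the worktop; upright lip at pen y = -92 mm, top at 67 mm; wire hoop (6 mm wire) at pen y = -110 mm round the front of the bolt, 118 mm high. The bolt's down-turned nose, reaching 16 mm below the rod's axis, hangs 10 to 17 mm beyond the lip
- bottle: glass bottle with a screw cap, 48 mm across, 98 mm high, standing in the pen behind the saddles; origin at the centre of its underside. Leave it alone
- flask_big: clear conical flask, 63 mm across, 90 mm high, standing in the pen; origin at the centre of its underside. Leave it alone
- flask_small: clear conical flask, 54 mm across, 88 mm high, standing in the pen; origin at the centre of its underside. Leave it alone

How it is judged (in metres and radians):
On the way, in this order (a step that is already met when the one before it is completed fails the run):
1. the bar lies in both saddles, released, while the gate is shut and the bolt still shot (x of bar in the frame of pen between -0.036 and -0.018 m and y of bar in the frame of pen between -0.02 and 0.02 m and z of bar in the frame of pen between 0.071 and 0.079 m and angle between bar's own z axis and vertical below 0.05 rad and angle between the y axis of bar and the y axis of pen, either way round below 0.08 rad and linear speed of bar below 0.03 m/s and contact force between the fingers and bar below 0.1 N and value of joint bolt below 0.02 m and value of joint gate below 0.06 rad), for 0.2 s.
2. the bolt is lifted over the lip and drawn clear of the keeper (value of joint bolt above 0.028 m), for 0.1 s.
3. the gate is swung ajar (value of joint gate above 0.35 rad), for 0.1 s.
At the end, for the whole second after the job is handed in: Bar at rest in both notches, not held (within 9 mm across, 20 mm along, 4 mm in height, 0.08 rad); bolt drawn over 20 mm; gate still at 0.35 to 0.75 rad (20 to 43 degrees), held by the fingers alone (over 0.8 N); glassware upright, within 25 mm of its start (x of bar in the frame of pen between -0.036 and -0.018 m and y of bar in the frame of pen between -0.02 and 0.02 m and z of bar in the frame of pen between 0.071 and 0.079 m and angle between bar's own z axis and vertical below 0.05 rad and angle between the y axis of bar and the y axis of pen, either way round below 0.08 rad and linear speed of bar below 0.03 m/s and contact force between the fingers and bar below 0.1 N and value of joint bolt above 0.02 m and value of joint gate between 0.35 and 0.75 rad and velocity of joint gate between -0.05 and 0.05 rad/s and contact force between the fingers and gate_leaf above 0.8 N and contact force between each of bar, bottle, flask_big, flask_small and gate_leaf below 0.2 N and distance of each of bottle, flask_big, flask_small from where it was at the start of the episode below 0.025 m and angle between each of bottle, flask_big, flask_small's own z axis and vertical below 0.15 rad); the arm keeps its last pose, push and grip.
It fails at once if a bottle or flask in the pen is knocked over or pushed more than 25 mm (distance of any of bottle, flask_big, flask_small from where it was at the start of the episode above 0.025 m or angle between any of bottle, flask_big, flask_small's own z axis and vertical above 0.35 rad).
It also fails if it takes over 48 s, if anything falls off the work surface, if the arm or the gripper's body presses on something with over 40 N, if the wrist force passes 120 N, or if a joint passes its speed limit or range.

ROBOT

A 6-joint arm with a two-finger parallel gripper is mounted at the origin on a cart in front of the work surface, level with it; the furniture and walls round the work are solid. World frame = base frame: x ahead of the robot, y to its left, z up, the work surface at z = 0. Lengths are in mm, angles in rad, forces in N, time in s.
With the tool pointing down it reaches from about 300 to 775 mm from the base axis. Payload 14.6 kg.
Tool frame: the origin (TCP) lies at the very end of the fingers, on their centre line; the grasp point (between the pads) lies 19 mm behind it (env.grip_point_offset is the distance from the TCP to the grasp point, in mm); z points along the fingers, y is the line along which they close (so a half turn about z gives the same grasp; the last joint's range is limited). The gripper opens to 94 mm and grips with 3 to 60 N. Pads are 16 mm wide; open, the fingers measure 119 mm over their backs; the gripper's body (75 mm by 177 mm) begins 78 mm behind the grasp point.
Start: joints at [1.066, 0.3, 1.521, -0, 1.321, -0.067], TCP at [233.167, 498.119, 205.446] pointing down, gripper open.
Joint ranges: [-3.03, 3.03], [-0.79, 2.21], [0.23, 2.52], [-1.04, 4.18], [0, 3.07], [-2.55, 2.55]. Speed limits (rad/s): [2.22, 2.22, 2.57, 3.14, 3.14, 3.14].

INTERFACE

Orientations are given as a unit quaternion [x, y, z, w].
In Python, from cell import env, viewer gives the robot as it stands.
- The arm moves only by the tool move_arm, never from a script. Its argument "plan" is a list of rows, each a list of 2 entries, a list of its own where there are three numbers: the shift along the tool's x, y, z in mm, then the turn about the tool's z in rad. In form: [[[tx, ty, tz], twist], ...]. A call has 1 to 12 rows; each row shifts and turns the commanded pose from where the row before left it, along the tool's axes as they then stand; what a row does not reach is not made up. A row lasts 1/12 s, in which the tool goes at most 41.7 mm and 7.16 degrees, less where a joint would pass 70% of its speed; a pose out of reach is approached as far as the arm can. A call with a gripper value outside its range is refused whole. "claw" is the finger opening in mm, from 0 to 94, set as the call begins (left out, the last holds). The fingers move at their own pace and stop on an object; the grip force is fixed at half the most. Time passes only in rows, so rows that do not move let the fingers close. It gives the time, the measured TCP pose, the force, the opening and the grip force at its end, in the units of the state.
- env.get_obs(): the state, without advancing time (a new reading comes with each control period).
- viewer.grab_frame(name): name is "side" or "top" or "wrist"; returns the picture (420x560x3 uint8, red, green, blue); there is no depth.
- viewer.get_calibration(name): a dict with "mtx" (3x3 intrinsics, pixels), "rvec" (rotation vector, rad) and "tvec" (3), from world to camera coordinates, as OpenCV has them; the wrist camera has in their place "tool_from_camera" (4x4, takes a point from camera to tool coordinates, whose origin is the TCP and whose axes are the flange's). Camera axes: x right, y down, z forward; pixel columns grow to the right and rows downward; lengths in mm; the calibration is good to about 2 mm. A picture is of the moment at which its call begins: read the wrist's pose just before it. get_calibration takes no time and is no camera call.
- env.hand_in(): hands the job in; it is judged then, once.
The state is a dict: "clock": time; "q": joint angles; "dq": joint speeds; "effort": joint torques, N m; "tool_pos": TCP position; "ee_rot": TCP orientation; "ft_force": force on the tool from outside, world axes, zero at the start; "wrist_torque": the same for the moment, N m; "finger_gap": finger opening in mm; "grasp_force": force on a finger pad.
Only numpy, scipy, OpenCV 4.12 (cv2) and the standard library are available. Lean on these libraries where they do the work, as an engineer would, in place of code of your own. Each camera call takes 0.05 s, during which the arm holds its last target. There are 200 camera calls.

## Working session

There is one attempt and no reset: what is moved stays moved. The work goes in short steps, Python scripts to look and compute and a tool call to move; the robot and the scene stay as the last step left them, time stands still between calls to the robot, and variables do not carry over. Pictures are saved under pics/ and viewed, at most 10 in all, crops included, and the job is handed in when it is done.

Besides the shell and the picture viewer there is one more tool, called after "Request:" as a command line: name --argument value ..., lists and objects as JSON in quotes. move_arm: Moves the arm, as the interface text tells. Its arguments: {"type":"object","properties":{"plan":{"type":"array","items":{"type":"array"}},"claw":{"type":"number"}},"required":["plan"]}

```bash
ls; mkdir -p pics; cat > h.py <<'E'
import numpy as np, cv2
from cell import env, viewer
from scipy.spatial.transform import Rotation as R
def cal(n):
    c=viewer.get_calibration(n); M=np.array(c["mtx"],float)
    if "rvec" in c:
        Rm=cv2.Rodrigues(np.array(c["rvec"],float))[0]; t=np.array(c["tvec"],float).ravel()
        return M,Rm,t
    o=env.get_obs(); T=np.eye(4); T[:3,:3]=R.from_quat(o["ee_rot"]).as_matrix(); T[:3,3]=o["tool_pos"]
    W=np.linalg.inv(T@np.array(c["tool_from_camera"])); return M,W[:3,:3],W[:3,3]
def ray(c,u,v):
    M,Rm,t=c; d=Rm.T@np.linalg.inv(M)@np.array([u,v,1.]); return -Rm.T@t,d/np.linalg.norm(d)
def onz(c,u,v,z):
    o,d=ray(c,u,v); return o+d*(z-o[2])/d[2]
def proj(c,P):
    M,Rm,t=c; p=M@(Rm@np.asarray(P,float)+t); return p[:2]/p[2]
def tri(rays):
    A=0;b=0
    for o,d in rays:
        Q=np.eye(3)-np.outer(d,d); A=A+Q; b=b+Q@o
    return np.linalg.solve(A,b)
def save(n,f):
    im=viewer.grab_frame(n); cv2.imwrite(f"pics/{f}.png",im[:,:,::-1]); return im
E
python3 - <<'E'
from h import *
np.set_printoptions(precision=2,suppress=True)
print(env.get_obs(), env.grip_point_offset)
for n in("side","top","wrist"): 
    c=cal(n); print(n,c[0].tolist(),-c[1].T@c[2],c[1][2]); save(n,n+"0")
E
```

```text
pics
{'clock': 0.0, 'q': array([ 1.07,  0.3 ,  1.52,  0.  ,  1.32, -0.07]), 'dq': array([-0., -0., -0., -0., -0., -0.]), 'effort': array([  0.  , -53.18, -35.27,   0.07,   0.02,  -0.  ]), 'tool_pos': array([233.05, 497.9 , 204.89]), 'ee_rot': array([ 0.22,  0.98, -0.  , -0.  ]), 'ft_force': array([-0.28, -0.37, -0.33]), 'wrist_torque': array([-0.  ,  0.01, -0.  ]), 'grasp_force': 0.0, 'finger_gap': 93.73646721389078} 18.8
side [[427.0826171681065, 0.0, 279.5216782985428], [0.0, 427.0826171681065, 198.77355083977892], [0.0, 0.0, 1.0]] [ 183.97 -841.24  497.14] [ 0.39  0.84 -0.37]
top [[473.6033991361231, 0.0, 278.33384700445384], [0.0, 473.6033991361231, 209.3825440369864], [0.0, 0.0, 1.0]] [ 354.5    25.69 1353.2 ] [ 0.2  -0.02 -0.98]
wrist [[337.7099492485446, 0.0, 283.2630389886244], [0.0, 337.7099492485446, 207.6270956585377], [0.0, 0.0, 1.0]] [170.31 527.06 384.12] [ 0.21 -0.1  -0.97]
```

View pics/top0.png

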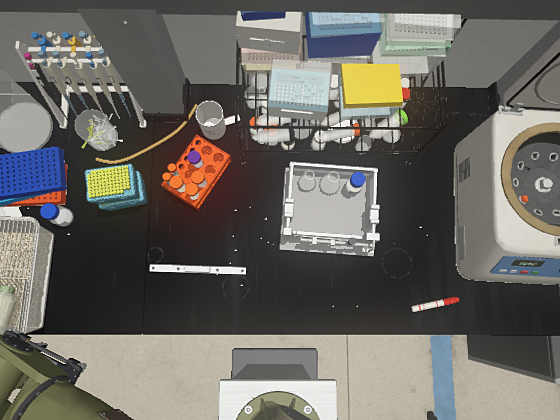

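View pics/side0.png

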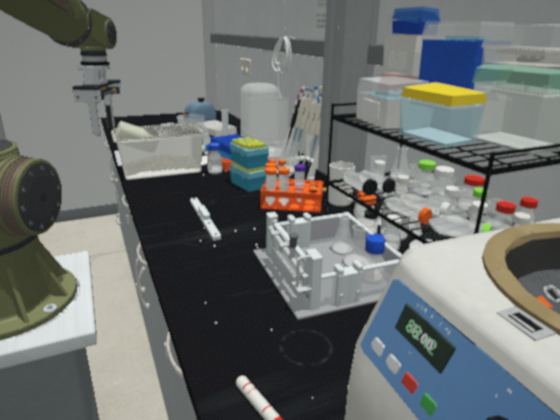

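View pics/wrist0.png

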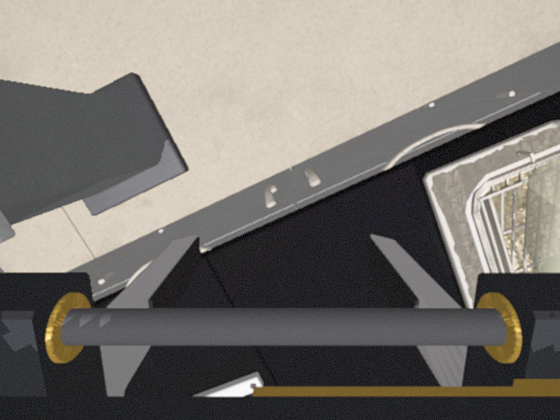

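Top view: the bar lies at about (150–245, 268). The pen covers (280–378, 163–255), with its gate at the bottom edge towards the robot. Next I'll measure the bar and enlarge the pen.

```bash
python3 - <<'E'
from h import *
np.set_printoptions(precision=1,suppress=True)
im=cv2.imread("pics/top0.png"); c=cal("top")
g=im[:,:,:].min(2); m=np.zeros_like(g); m[255:285,140:260]=(g[255:285,140:260]>100)*255
k=max(cv2.findContours(m,0,1)[0],key=cv2.contourArea); r=cv2.minAreaRect(k); print(r)
b=cv2.boxPoints(r); 
W=np.array([onz(c,*p,10)[:2] for p in b]); print(W, W.mean(0)); 
print(np.linalg.norm(W-np.roll(W,1,0),axis=1))
t=im[155:267,272:392]; cv2.imwrite("pics/t1.png",cv2.resize(t,None,fx=5,fy=5,interpolation=cv2.INTER_CUBIC))
s=cv2.imread("pics/side0.png")[205:320,250:410]; cv2.imwrite("pics/s1.png",cv2.resize(s,None,fx=5,fy=5,interpolation=cv2.INTER_CUBIC))
E
```

```text
((197.04537963867188, 269.1162414550781), (96.17782592773438, 8.520011901855469), 1.8778774738311768)
[[440.4 361.9]
 [464.2 362.5]
 [456.9  92.3]
 [433.1  92.6]] [448.7 227.3]
[269.4  23.8 270.3  23.8]
```

View pics/t1.png

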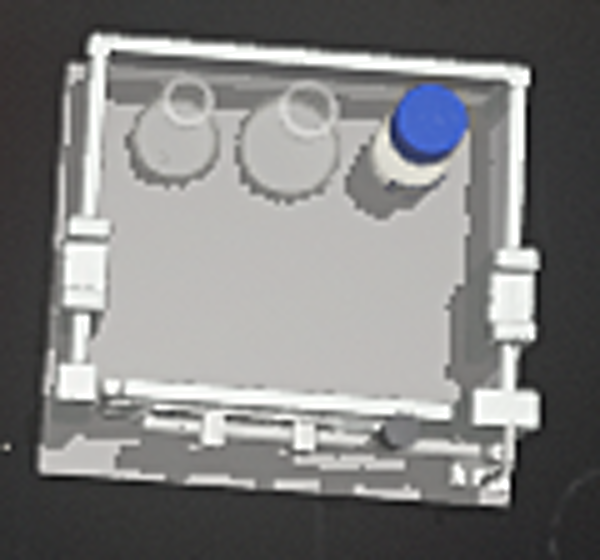

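View pics/s1.png

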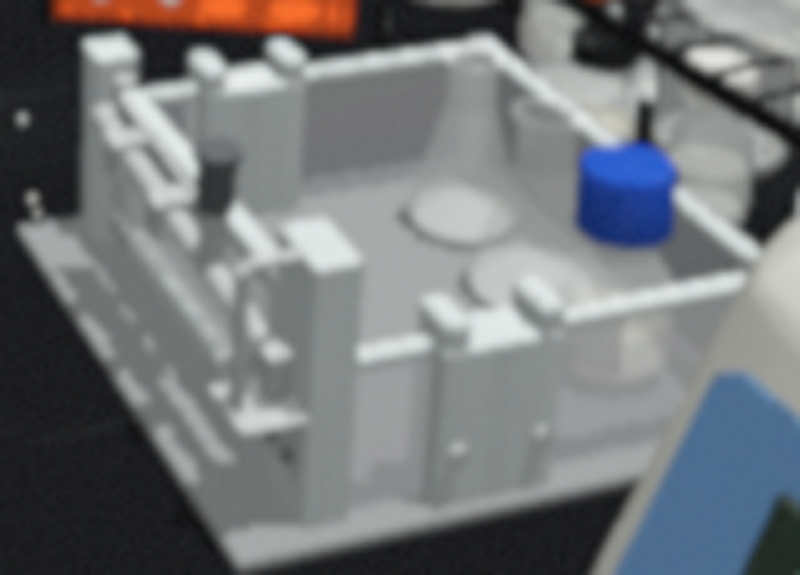

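Top crop: saddle floors at about (85,272) and (514,295), knob top at (400,430), post tops at (77,382) and (505,408). Side crop: saddle floors at about (246,78) and (492,330), knob top at (220,155). Glassware stands near the rear wall. I'll triangulate these and check them against the given sizes.

```bash
python3 - <<'E'
from h import *
np.set_printoptions(precision=1,suppress=True)
ct,cs=cal("top"),cal("side")
T=lambda x,y:ray(ct,272+x/5-.4,155+y/5-.4)
S=lambda x,y:ray(cs,250+x/5-.4,205+y/5-.4)
pts={"sl":((85,272),(246,78),75,(-27,118)),"sr":((514,295),(492,330),75,(-27,-118)),
"knobtop":((400,430),(220,155),132,(-113,-50)),"hpost":((77,382),(110,48),100,(-95,119)),"lpost":((505,408),(322,245),118,(-95,-107)),
"rl":((98,42),(483,42),75,(102,118)),"rr":((520,75),(745,275),75,(102,-118))}
A=[];B=[]
for n,(t,s,z,p) in pts.items():
    q=tri([T(*t),S(*s)]); o,d=T(*t); w=o+d*(z-o[2])/d[2]; o,d=S(*s); ws=o+d*(z-o[2])/d[2]
    print(n,q,"top@z",w[:2],"side@z",ws[:2])
    A.append(p);B.append((w[:2]+ws[:2])/2)
A=np.array(A,float);B=np.array(B)
def fit(idx):
    a,b=A[idx],B[idx]; a0,b0=a.mean(0),b.mean(0); x=a-a0;y=b-b0
    th=np.arctan2((x[:,0]*y[:,1]-x[:,1]*y[:,0]).sum(),(x*y).sum()); r=np.array([[np.cos(th),-np.sin(th)],[np.sin(th),np.cos(th)]])
    o=b0-r@a0; print("th",round(th,4),"o",o,"sl",o+r@[-27,118],"sr",o+r@[-27,-118],"mid",o+r@[-27,0],"knob",o+r@[-113,-50]); print(((a@r.T+o)-b).tolist())
fit([0,1]);fit(list(range(7)))
E
```

```text
sl [611.4 -27.9  73.3] top@z [610.1 -27.4] side@z [610.8 -31.2]
sr [ 598.3 -264.2   72.6] top@z [ 599.1 -264.3] side@z [ 594.5 -267.3]
knobtop [ 517.  -190.1  127.2] top@z [ 516.2 -189.2] side@z [ 512.8 -198.6]
hpost [545.1 -22.   97.9] top@z [545.1 -22.1] side@z [542.8 -26.4]
lpost [ 530.4 -248.1  115.2] top@z [ 530.1 -247.6] side@z [ 527.8 -252.4]
rl [741.6 -34.4  73.2] top@z [741.9 -34.7] side@z [738. -38.]
rr [ 719.9 -269.    73.1] top@z [ 725.1 -272.1] side@z [ 709.6 -271.5]
th -0.0577 o [ 630.6 -149.1] sl [610.4 -29.7] sr [ 596.8 -265.4] mid [ 603.6 -147.6] knob [ 514.9 -192.5]
[[-0.026233156586954465, -0.45392457139820763], [0.026233156586954465, 0.4539245713982609]]
th -0.0656 o [ 629.6 -149.1] sl [610.4 -29.6] sr [ 594.9 -265. ] mid [ 602.6 -147.3] knob [ 513.5 -191.6]
[[-0.10738658874993234, -0.2623240454590281], [-1.902277987488219, 0.7595574026269674], [-0.9268808955151826, 2.319569273208515], [-1.341276508014289, 0.13613192821994602], [-1.1603069709719875, 0.3920256123604986], [-0.8576001737872048, -1.6568646365368949], [6.29572912452727, -1.6880955344200856]]
```

```bash
cat >> h.py <<'E'
def go(xyz,h):
    "shift in present tool axes and twist to reach xyz with tool y heading h (tool pointing down)"
    o=env.get_obs(); M=R.from_quat(o["ee_rot"]).as_matrix(); d=M.T@(np.array(xyz)-o["tool_pos"])
    hc=np.arctan2(M[1,1],M[0,1]); print("pos",o["tool_pos"].round(1),"h",round(hc,4),"shift",d.round(1),"twist",round(hc-h,4),"zaxis",M[:,2].round(4),"t",round(o["clock"],2))
E
python3 -c "
from h import *
go((448.7,227.3,120),-.027)"
```

```text
pos [233.1 498.  205. ] h 1.133 shift [-310.  -153.6   85.1] twist 1.16 zaxis [-4.e-04 -8.e-04 -1.e+00] t 0.15
```

Request:
move_arm --plan '[[[-26, -13, 7], 0], [[-26, -13, 7], 0], [[-26, -13, 7], 0], [[-26, -13, 7], 0], [[-26, -13, 7], 0], [[-26, -13, 7], 0], [[-26, -13, 7], 0], [[-26, -13, 7], 0], [[-26, -13, 7], 0], [[-26, -13, 7], 0], [[-26, -13, 8], 0], [[-24, -11, 7], 0]]' --claw 46

```text
clock: 1.15
tool_pos: [449.3, 225.7, 119.9]
ee_rot: [0.217, 0.976, -0.0, -0.0]
ft_force: [1.2, 0.0, 0.3]
finger_gap: 46.3
grasp_force: 0.0
```

Request:
move_arm --plan '[[[0, 0, 0], 0.116], [[0, 0, 0], 0.116], [[0, 0, 0], 0.116], [[0, 0, 0], 0.116], [[0, 0, 0], 0.116], [[0, 0, 0], 0.116], [[0, 0, 0], 0.116], [[0, 0, 0], 0.116], [[0, 0, 0], 0.116], [[0, 0, 0], 0.116], [[0, 0, 0], 0]]'

```text
clock: 2.07
tool_pos: [448.5, 227.2, 120.3]
ee_rot: [0.719, 0.696, -0.0, -0.0]
ft_force: [0.1, -0.6, -0.2]
finger_gap: 45.9
grasp_force: 0.0
```

```bash
python3 - <<'E'
from h import *
go((448.7,227.3,15),-.027)
c=cal("wrist"); im=save("wrist","w1")
print([proj(c,(448.7-.0,y,12)).round(0) for y in (93,227,362)], env.get_obs()["finger_gap"])
E
```

```text
pos [448.5 227.2 120.3] h -0.0325 shift [1.000e-01 2.000e-01 1.053e+02] twist -0.0055 zaxis [-3.e-04 -2.e-04 -1.e+00] t 2.07
[array([289., 340.]), array([284., 206.]), array([279.,  38.])] 46.12996590938129
```

View pics/w1.png

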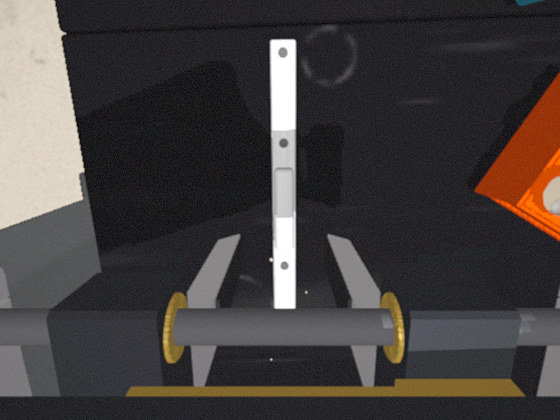

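The wrist view shows the bar vertical at column 283, far end at row 40 (I predicted 279–289 and row 38), with the rib centred between the fingers. So I'll descend and grip.

Request:
move_arm --plan '[[[0, 0, 20], 0], [[0, 0, 20], 0], [[0, 0, 20], 0], [[0, 0, 20], 0], [[0, 0, 15], 0], [[0, 0, 10], 0], [[0, 0, 0], 0], [[0, 0, 0], 0]]'

```text
clock: 2.78
tool_pos: [448.7, 227.2, 15.6]
ee_rot: [0.716, 0.698, -0.0, -0.0]
ft_force: [-0.8, 0.6, 0.2]
finger_gap: 46.0
grasp_force: 0.0
```

Request:
move_arm --plan '[[[0, 0, 0], 0], [[0, 0, 0], 0], [[0, 0, 0], 0], [[0, 0, 0], 0], [[0, 0, 0], 0], [[0, 0, 0], 0]]' --claw 0

```text
clock: 3.28
tool_pos: [448.9, 227.3, 15.8]
ee_rot: [0.717, 0.698, 0.0, 0.0]
ft_force: [0.0, -1.3, 3.0]
finger_gap: 15.8
grasp_force: 30.0
```

Request:
move_arm --plan '[[[0, 0, -5], 0], [[0, 0, -15], 0], [[0, 0, -25], 0], [[0, 0, -30], 0], [[0, 0, -30], 0], [[0, 0, -25], 0], [[0, 0, -10], 0], [[0, 0, 0], 0]]'

```text
clock: 3.95
tool_pos: [449.4, 227.5, 157.4]
ee_rot: [0.717, 0.698, 0.002, 0.001]
ft_force: [0.0, -1.0, -2.2]
finger_gap: 15.7
grasp_force: 30.0
```

```bash
python3 -c "
from h import *
print(env.get_obs()['ft_force'])
go((603,-147.5,155),-.06)"
```

```text
[ 0.0399452  -0.9775344  -2.18297175]
pos [449.4 227.5 157.4] h -0.0269 shift [-370.8  163.7    2.4] twist 0.0331 zaxis [ 0.0034  0.0014 -1.    ] t 3.95
```

Request:
move_arm --plan '[[[-12, 5, 0], 0], [[-22, 10, 0], 0], [[-30, 13, 0], 0], [[-34, 15, 0], 0], [[-36, 16, 0], 0], [[-36, 16, 0], 0], [[-36, 16, 0], 0], [[-36, 16, 0], 0], [[-36, 16, 0], 0], [[-34, 15, 0], 0], [[-30, 13, 0], 0], [[-20, 9, 0], 0.01]]'

```text
clock: 4.95
tool_pos: [598.6, -141.8, 152.6]
ee_rot: [0.721, 0.693, -0.001, -0.001]
ft_force: [-0.3, 1.1, -2.7]
finger_gap: 15.5
grasp_force: 30.0
```

Request:
move_arm --plan '[[[-9, 4, 0], 0.013], [[0, 0, 0], 0.01], [[0, 0, 0], 0], [[0, 0, 0], 0]]'

```text
clock: 5.28
tool_pos: [602.0, -146.7, 154.8]
ee_rot: [0.728, 0.686, -0.0, -0.001]
ft_force: [0.2, 0.7, -1.9]
finger_gap: 15.7
grasp_force: 30.0
```

```bash
python3 - <<'E'
from h import *
np.set_printoptions(precision=1,suppress=True)
go((603.3,-147.5,110),-.06)
im=save("top","top2"); save("side","side2"); save("wrist","w2")
print(proj(cal("wrist"),(610.4,-29.7,75)),proj(cal("wrist"),(596,-265,75)))
a=cv2.resize(im[155:267,262:402],None,fx=4,fy=4,interpolation=2); b=cv2.imread("pics/w2.png")[:,:,::-1]
s=cv2.imread("pics/side2.png")[185:320,250:410][:,:,::-1]
cv2.imwrite("pics/c2.png",cv2.resize(b,(800,600),interpolation=2)[:,:,::-1])
E
```

```text
pos [ 602.  -146.7  154.8] h -0.0588 shift [-0.8  1.4 44.8] twist 0.0012 zaxis [-0.  0. -1.] t 5.28
[285.9  54.1] [284.8 343.8]
```

View pics/c2.png

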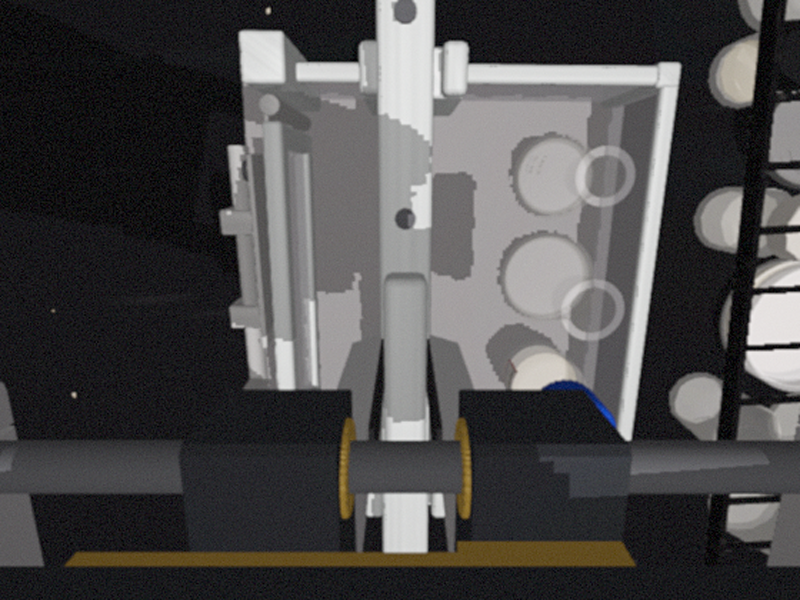

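The wrist view shows the left saddle's cheeks spanning columns 358–468 at row 67 and the right one's 366–444 at row 505 (800-pixel scale). I'll compute positions for these and for the bar.

```bash
python3 - <<'E'
from h import *
np.set_printoptions(precision=1,suppress=True)
c=cal("wrist"); k=.7
f=lambda u,v,z:onz(c,u*k,v*k,z)[:2]
print("L cheeks",f(359,67,87),f(467,67,87),f(379,67,87),f(442,67,87))
print("R cheeks",f(367,505,87),f(444,505,87))
z=154.8-15.8+12
print("bar edges far",f(378,60,z),f(436,60,z),"near",f(382,540,z),f(428,540,z)); print("rib",f(385,300,z+16),f(427,300,z+16))
E
```

```text
L cheeks [587.1 -26.1] [638.1 -29.1] [596.5 -26.6] [626.3 -28.4]
R cheeks [ 572.4 -264.3] [ 617.8 -267. ]
bar edges far [598.7 -37.8] [618.9 -39. ] near [ 586.3 -234.7] [ 606.8 -235.9]
rib [ 596.1 -120.4] [ 611.1 -121.3]
```

Request:
move_arm --plan '[[[-1, 1.3, 8], 0.006], [[0, 0, 10], 0], [[0, 0, 12], 0], [[0, 0, 10], 0], [[0, 0, 7], 0], [[0, 0, 5], 0], [[0, 0, 4], 0], [[0, 0, 3], 0], [[0, 0, 0], 0], [[0, 0, 0], 0]]'

```text
clock: 6.27
tool_pos: [603.8, -149.2, 96.7]
ee_rot: [0.73, 0.683, 0.0, 0.0]
ft_force: [-0.2, -0.2, -1.7]
finger_gap: 15.4
grasp_force: 30.0
```

Request:
move_arm --plan '[[[0, 0, 2], 0], [[0, 0, 2], 0], [[0, 0, 1], 0], [[0, 0, 0], 0], [[0, 0, 0], 0]]'

```text
clock: 6.68
tool_pos: [603.7, -149.2, 91.5]
ee_rot: [0.73, 0.683, 0.0, -0.0]
ft_force: [-0.2, -0.5, -1.3]
finger_gap: 15.8
grasp_force: 30.0
```

Request:
move_arm --plan '[[[0, 0, 1], 0], [[0, 0, 0.5], 0], [[0, 0, 0], 0], [[0, 0, 0], 0]]'

```text
clock: 7.02
tool_pos: [603.9, -149.2, 90.8]
ee_rot: [0.73, 0.683, 0.0, 0.0]
ft_force: [-3.6, 1.1, 5.2]
finger_gap: 15.9
grasp_force: 30.0
```

Request:
move_arm --plan '[[[0, 0, 0], 0], [[0, 0, 0], 0], [[0, 0, 0], 0], [[0, 0, 0], 0]]' --claw 36

```text
clock: 7.35
tool_pos: [603.8, -149.2, 89.9]
ee_rot: [0.73, 0.683, 0.0, 0.0]
ft_force: [-0.1, 0.3, 0.6]
finger_gap: 35.4
grasp_force: 0.0
```

Request:
move_arm --plan '[[[0, 0, -5], 0], [[0, 0, -15], 0], [[0, 0, -25], 0], [[0, 0, -25], 0], [[0, 0, -10], 0], [[0, 0, 0], 0]]'

```text
clock: 7.85
tool_pos: [604.7, -149.5, 172.6]
ee_rot: [0.73, 0.683, 0.001, 0.002]
ft_force: [-0.0, -0.5, -0.4]
finger_gap: 36.2
grasp_force: 0.0
```

```bash
python3 - <<'E'
from h import *
go((516,-191.5,150),-.065)
im=save("top","top3"); s=save("side","side3")
a=cv2.resize(im[155:267,272:392],(480,448),interpolation=2); b=cv2.resize(s[205:320,250:410],(0,0),fx=2,fy=2)
E
```

```text
pos [ 604.7 -149.5  172.6] h -0.066 shift [-47.8 -85.8  22.3] twist -0.001 zaxis [ 0.0043 -0.0013 -1.    ] t 7.85
```

Request:
move_arm --plan '[[[-15, -10, 0], 0], [[-20, -15, 0], 0], [[-20, -15, 0], 0], [[-20, -15, 0], 0], [[-20, -15, 0], 0], [[-15, -10, 0], 0], [[-5, -3, 0], 0], [[0, 0, 0], 0]]'

```text
clock: 8.62
tool_pos: [512.5, -259.1, 168.7]
ee_rot: [0.731, 0.683, -0.0, -0.001]
ft_force: [-0.7, 1.2, -0.2]
finger_gap: 35.9
grasp_force: 0.0
```

```bash
python3 - <<'E'
from h import *
np.set_printoptions(precision=1,suppress=True)
go((516,-191.5,150),-.065)
c=cal("wrist"); im=save("wrist","w4"); print("cam",-c[1].T@c[2])
print(proj(c,(516,-191,129)), proj(c,(514,-192,105)), proj(c,(611,-28,87)),proj(c,(603.7,-148,75+28)))
cv2.imwrite("pics/w4b.png",cv2.resize(im,(800,600),interpolation=2)[:,:,::-1])
E
```

```text
pos [ 512.5 -259.1  168.7] h -0.0677 shift [67.6 -1.  18.7] twist -0.0027 zaxis [-0.  0. -1.] t 8.62
cam [ 516.6 -190.9  347.9]
[282.8 125.6] [280.2 127.2] [ 415.4 -149.9] [409.1  50.5]
```

View pics/w4b.png

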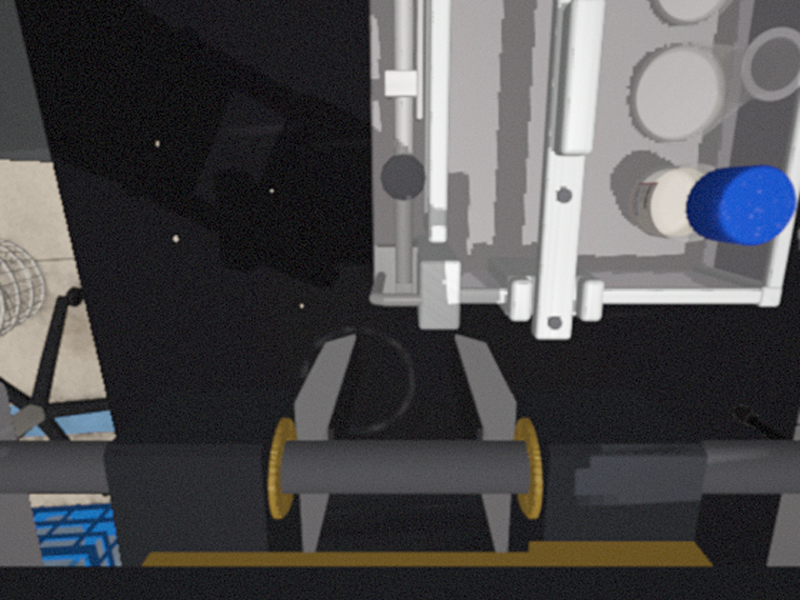

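The wrist view confirms the bar between its cheeks at both ends. The knob is at (403,177), about 2 px from my prediction, so its top is at about (515.5, −190). I'll go over it, descend and grip.

Request:
move_arm --plan '[[[10, 0, 0], 0], [[18, 0, 0], 0], [[18, 1, 0], 0], [[14, 1, 0], 0], [[8, 0, 0], 0], [[1, 0, 0], 0], [[0, 0, 0], 0]]' --claw 44

```text
clock: 9.25
tool_pos: [520.1, -189.2, 170.0]
ee_rot: [0.73, 0.684, -0.0, 0.0]
ft_force: [-0.1, -0.9, -0.7]
finger_gap: 43.7
grasp_force: 0.0
```

```bash
python3 -c "
from h import *
go((515.3,-190.3,106),-.065)"
```

```text
pos [ 520.1 -189.2  170. ] h -0.0647 shift [-1.4 -4.7 64. ] twist 0.0003 zaxis [ 0.e+00 -1.e-04 -1.e+00] t 9.25
```

Request:
move_arm --plan '[[[-1, -2.5, 5], 0], [[0, -2.2, 12], 0], [[0, 0, 15], 0], [[0, 0, 14], 0], [[0, 0, 10], 0], [[0, 0, 6], 0], [[0, 0, 2], 0], [[0, 0, 0], 0]]'

```text
clock: 9.92
tool_pos: [515.0, -190.6, 105.8]
ee_rot: [0.73, 0.683, -0.0, -0.0]
ft_force: [0.1, 0.1, 0.4]
finger_gap: 43.8
grasp_force: 0.0
```

Request:
move_arm --plan '[[[0, 0, 0], 0], [[0, 0, 0], 0], [[0, 0, 0], 0], [[0, 0, 0], 0], [[0, 0, 0], 0]]' --claw 0

```text
clock: 10.33
tool_pos: [515.4, -190.5, 106.3]
ee_rot: [0.73, 0.683, 0.0, 0.0]
ft_force: [1.1, -0.4, 0.7]
finger_gap: 17.7
grasp_force: 30.0
```

Request:
move_arm --plan '[[[0, 0, -2], 0], [[0, 0, -3], 0], [[0, 0, -3], 0], [[0, 0, -3], 0], [[0, 0, -2], 0], [[0, 0, 0], 0]]'

```text
clock: 10.83
tool_pos: [514.9, -187.8, 118.2]
ee_rot: [0.73, 0.684, 0.001, -0.002]
ft_force: [5.0, 16.5, -10.2]
finger_gap: 17.6
grasp_force: 30.0
```

Request:
move_arm --plan '[[[3, 0, 0], 0], [[3, 0, 0], 0], [[4, 0, 0], 0], [[0, 0, 0], 0]]'

```text
clock: 11.17
tool_pos: [515.9, -180.1, 119.3]
ee_rot: [0.73, 0.683, 0.0, 0.0]
ft_force: [3.3, 1.4, -2.9]
finger_gap: 17.7
grasp_force: 30.0
```

Request:
move_arm --plan '[[[3, 0, 0], 0], [[4, 0, 0], 0], [[5, 0, 0], 0], [[5, 0, 0], 0], [[5, 0, 0], 0], [[4, 0, 0], 0], [[3, 0, 0], 0], [[2, 0, 0], 0], [[0, 0, 0], 0]]'

```text
clock: 11.92
tool_pos: [517.8, -149.0, 118.9]
ee_rot: [0.73, 0.684, 0.0, -0.0]
ft_force: [2.2, 0.9, -3.6]
finger_gap: 17.7
grasp_force: 30.0
```

Request:
move_arm --plan '[[[0, 0, 2], 0], [[0, 0, 3], 0], [[0, 0, 3], 0], [[0, 0, 2], 0], [[0, 0, 1], 0], [[0, 0, 0], 0]]'

```text
clock: 12.42
tool_pos: [518.2, -149.8, 108.4]
ee_rot: [0.73, 0.683, 0.0, 0.001]
ft_force: [2.9, 0.0, 5.2]
finger_gap: 17.5
grasp_force: 30.0
```

Request:
move_arm --plan '[[[0, 0, 0], 0], [[0, 0, 0], 0], [[0, 0, 0], 0], [[0, 0, 0], 0]]' --claw 44

```text
clock: 12.75
tool_pos: [517.6, -149.4, 107.7]
ee_rot: [0.73, 0.683, -0.0, -0.0]
ft_force: [-0.1, 0.7, 0.4]
finger_gap: 41.2
grasp_force: 0.0
```

Request:
move_arm --plan '[[[0, 0, -10], 0], [[0, 0, -20], 0], [[0, 0, -20], 0], [[0, 0, -10], 0], [[0, 0, 0], 0]]'

```text
clock: 13.17
tool_pos: [518.7, -149.8, 170.5]
ee_rot: [0.73, 0.683, 0.001, 0.002]
ft_force: [-0.8, -0.7, 0.0]
finger_gap: 43.9
grasp_force: 0.0
```

```bash
python3 -c "
from h import *
t=-.065; r=np.array([[np.cos(t),-np.sin(t)],[np.sin(t),np.cos(t)]])
w=np.array([603.5,-148])+r@[-66+27,-60]; print(w)
go((*w,170),-.065)"
```

```text
[ 560.68510417 -205.34007931]
pos [ 518.7 -149.8  170.5] h -0.0659 shift [-52.7  45.6   0.8] twist -0.0009 zaxis [ 0.0037 -0.0013 -1.    ] t 13.17
```

Request:
move_arm --plan '[[[-6, 8, 0], 0], [[-9, 12, 0], 0], [[-9, 13, 0], 0], [[-6, 9, 0], 0], [[-3, 4, 0], 0], [[0, 0, 0], 0], [[0, 0, 0], 0]]' --claw 0

```text
clock: 13.75
tool_pos: [561.1, -185.2, 167.2]
ee_rot: [0.73, 0.683, -0.0, -0.001]
ft_force: [-0.1, 0.5, -0.7]
finger_gap: 1.9
grasp_force: 0.0
```

```bash
python3 - <<'E'
from h import *
np.set_printoptions(precision=1,suppress=True)
go((562,-185.4,70),-.065)
c=cal("wrist"); im=save("wrist","w5"); print(env.get_obs()["finger_gap"])
# gate back face and bar front predicted at TCP's y
s=save("side","side5")[195:320,250:410]
a=cv2.resize(im,(480,360),interpolation=3); b=cv2.resize(s,(480,375)) [:240]
b=cv2.resize(s,(307,240),interpolation=2); b=np.pad(b,((0,0),(0,173),(0,0)))
cv2.imwrite("pics/c5.png",np.vstack([a,b])[:,:,::-1])
E
```

```text
pos [ 561.1 -185.2  167.2] h -0.0661 shift [-0.1  1.1 97.2] twist -0.0011 zaxis [-0.  0. -1.] t 13.75
0.34551257999451496
```

View pics/c5.png

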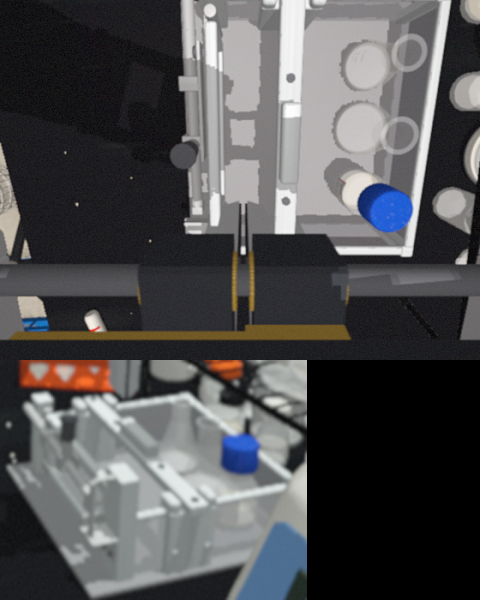

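The picture shows the bar seated, the bolt drawn back and the closed fingers above the gap between gate and bar. Now I'll descend behind the gate.

Request:
move_arm --plan '[[[0, 1, 10], 0], [[0, 0, 20], 0], [[0, 0, 20], 0], [[0, 0, 18], 0], [[0, 0, 14], 0], [[0, 0, 10], 0], [[0, 0, 5], 0], [[0, 0, 0], 0]]'

```text
clock: 14.52
tool_pos: [562.1, -185.3, 69.9]
ee_rot: [0.73, 0.683, -0.0, -0.001]
ft_force: [-0.9, 1.1, -0.6]
finger_gap: 0.8
grasp_force: 0.0
```

Request:
move_arm --plan '[[[0, -5, 0], 0], [[0, -5, 0], 0], [[0, -5, 0], 0], [[0, -5, 0], 0], [[0, -5, 0], 0], [[0, 0, 0], 0]]'

```text
clock: 15.02
tool_pos: [537.0, -183.9, 71.5]
ee_rot: [0.73, 0.683, 0.0, 0.0]
ft_force: [1.6, -0.1, 1.2]
finger_gap: 0.5
grasp_force: 0.8
```

Request:
move_arm --plan '[[[0, -5, 0], 0], [[0, -6, 0], 0], [[0, -7, 0], 0], [[0, -8, 0], 0], [[0, -8, 0], 0], [[0, -8, 0], 0], [[0, -7, 0], 0], [[0, -6, 0], 0], [[0, -4, 0], 0], [[0, -2, 0], 0], [[0, 0, 0], 0], [[0, 0, 0], 0]]'

```text
clock: 16.02
tool_pos: [476.8, -180.1, 71.1]
ee_rot: [0.73, 0.683, -0.0, 0.0]
ft_force: [2.1, -1.8, 0.6]
finger_gap: 0.7
grasp_force: 1.3
```

Request:
move_arm --plan '[[[0, 0, 0], 0], [[0, 0, 0], 0], [[0, 0, 0], 0], [[0, 0, 0], 0], [[0, 0, 0], 0], [[0, 0, 0], 0]]'

```text
clock: 16.52
tool_pos: [476.7, -179.9, 70.9]
ee_rot: [0.73, 0.683, -0.0, 0.0]
ft_force: [2.1, -2.8, 1.7]
finger_gap: 0.3
grasp_force: 1.4
```

```bash
python3 - <<'E'
from h import *
np.set_printoptions(precision=1,suppress=True)
im=save("top","top6"); s=save("side","side6")
print(env.get_obs()["ft_force"])
a=cv2.resize(im[155:290,262:402],(400,386),interpolation=2); b=cv2.resize(s[195:330,230:410],(400,300),interpolation=2); b=np.pad(b,((0,86),(0,0),(0,0)))
cv2.imwrite("pics/c6.png",np.hstack([a,b])[:,:,::-1])
E
```

```text
[ 0.7 -2.4  1.6]
```

View pics/c6.png

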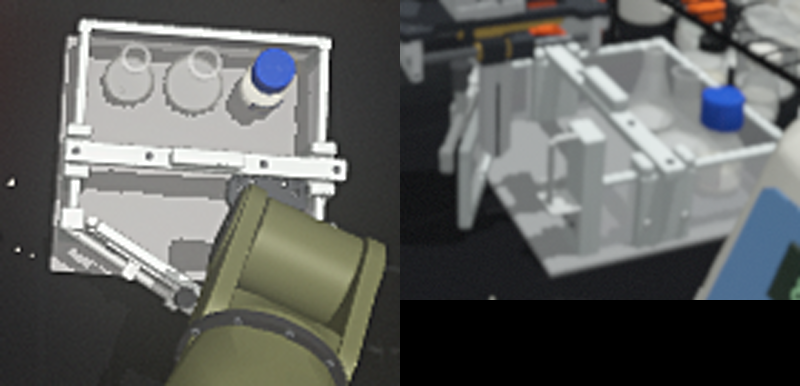

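The gate stands at about 30° against the fingers, the bar lies in both saddles, and the glassware hasn't moved. I'm handing in.

```bash
python3 -c "
from h import *
print(env.hand_in())"
```

```text
the job is handed in; nothing more can be done
None
```

I handed the job in at about 17 s of the 48 s allowed: the bar lies in both saddles, the bolt is drawn, the fingers hold the gate at about 30°, and the glassware is standing where it was; no verdict came back.

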